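Wind the lamp timer and present the ball dish to the camera

TASK

At the goods-in photo stand, first wind the spring timer of the lamps clockwise, all the way up to its stop. Then pick up the blue dish by its orange handle and turn it a quarter turn so that its label squarely faces the camera, with the label straight in front of the lens, at lens height and about 15 cm from it; keep the dish level and the loose steel ball resting in its middle the whole way. Finish while still holding the dish up there, still and level, for the picture, and leave the other things on the bench where they are.

Things in the scene. Friction and masses are not known exactly. Their poses are not given: they have to be found in the camera images.
- timer (a joint): turn of the timer's knob, rad: 0 run down, 3.5 at the stop (counts as fully wound from 3.3); grows clockwise seen from above; starts partly wound. Winding takes 0.1 to 0.16 N m, more as it fills. Let go, it stays where it is (it runs back far too slowly to matter), so it can be wound by several part turns with new grasps between
- timer_grip (a point): grip point of the spring timer: a fixed white box 86 mm square, 44 mm high, with a black knob: an upright bar 44 mm long and 12 mm thick, 47 to 79 mm above the bench, over a thin 48 mm disc. This point: on the knob's vertical axis, 70 mm above the bench. Its x runs along the bar to the white-marked end and turns with the knob; z up. Red dial tick: the stop
- lens (a point): centre of the lens's front face (dark, 38 mm across), 170 mm above the bench, on the red camera of the photo stand. The camera looks level along this point's NEGATIVE x axis; z is up
- dish: the blue dish standing loose on the bench, 110 mm in diameter, 22 mm high at the rim, 160 g give or take a quarter. Origin: centre of its underside; z up out of the dish; x runs from the handle through the centre to the label, so +x is the way the label faces. The inner floor is a shallow cone, sinking at 0.15 rad (about 8.5 degrees) to the middle, 100 mm across
- dish_handle (a point): middle of the dish's orange handle where it is gripped, 85 mm from the dish's centre on its -x side, 25 mm above its underside. The handle is a bar along the dish's x axis, 66 mm long (from 67 to 133 mm off the centre), 14 mm thick, 24 mm high (13 to 37 mm above the underside). Axes as the dish's
- dish_centre (a point): the middle of the dish's inner floor, its lowest point, 6 mm above its underside. Axes as the dish's
- dish_label (a point): middle of the white label with black bars (50 x 16 mm, upright) on the dish's rim opposite the handle, 58 mm from the dish's centre on its +x side, 12 mm above its underside; it faces along the dish's +x. Axes as the dish's
- ball_center (a point): centre of the loose polished steel ball, 25 mm diameter, 64 g, lying in the middle of the dish; it rolls easily, away from the middle if the dish tips more than 8 degrees or is jerked
- photo_stand: fixed photo stand that carries the camera: grey base 150 x 200 mm reaching 5 mm ahead of the lens, column 260 mm high, a lamp bar 150 mm high 112 mm to each side. Origin: centre of the base's underside; its front is -x
- green_carton: bystander: carton 70 x 100 x 58 mm with green top; origin at the centre of its underside
- kraft_carton: bystander: brown carton 90 x 110 x 52 mm; origin at the centre of its underside
- tape_roll: bystander: amber tape roll lying flat, 100 mm diameter, 48 mm high; origin at the centre of its underside
- ball_caster: bystander: empty steel ball caster, 60 mm diameter, 30 mm high; origin at the centre of its underside
- contactor: bystander: white and grey contactor 75 x 45 x 78 mm; origin at the centre of its underside
- knife: bystander: yellow utility knife, shut, 150 x 22 x 18 mm, lying; origin at the centre of its underside
Not all that is in view belongs to the job. Several things look just like the dish: the one meant starts farthest from the robot's base.

How it is judged:
On the way, in this order (a step that is already met when the one before it is completed fails the run):
1. the spring timer is wound up to its stop (value of joint timer above 3.3 rad), for 0.2 s.
2. the dish is lifted clear of the bench by its handle, level, with the ball in the middle (height (world z) of dish above 0.05 m and angle between dish's own z axis and vertical below 0.12 rad and horizontal distance between ball_center and dish_centre below 0.015 m and contact force between the fingers and dish above 1 N and distance between the grasp point and dish_handle below 0.06 m), for 0.2 s.
At the end, for the whole second after the job is handed in: Timer wound (3.3 rad or more). Dish held in the fingers by its handle (within 60 mm of its grip point), touching nothing else, still (30 mm/s), level to 0.10 rad; label 100-200 mm before the lens, within 30 mm of its axis each way, facing it within 0.21 rad; ball within 12 mm of the dish's middle (value of joint timer above 3.3 rad and x of dish_label in the frame of lens between -0.2 and -0.1 m and y of dish_label in the frame of lens between -0.03 and 0.03 m and z of dish_label in the frame of lens between -0.03 and 0.03 m and angle between the x axis of dish and the x axis of lens, either way round below 0.21 rad and x of dish_handle in the frame of lens below -0.2 m and angle between dish's own z axis and vertical below 0.1 rad and horizontal distance between ball_center and dish_centre below 0.012 m and distance between ball_center and dish_centre below 0.025 m and contact force between the fingers and dish above 1 N and distance between the grasp point and dish_handle below 0.06 m and contact force between dish and photo_stand below 0.2 N and linear speed of dish below 0.03 m/s); the arm keeps its last pose, push and grip.
It fails at once if the ball rolls more than 25 mm from the middle of the dish (horizontal distance between ball_center and dish_centre above 0.025 m).
It fails at once if the dish is tipped more than 0.15 rad (about 9 degrees) (angle between dish's own z axis and vertical above 0.15 rad).
It fails at once if another thing on the bench is shoved more than 30 mm from its place (distance of any of green_carton, kraft_carton, tape_roll, ball_caster, contactor, knife from where it was at the start of the episode above 0.03 m).
It also fails if it takes over 67 s, if anything falls off the work surface, if the arm or the gripper's body presses on something with over 40 N, if the wrist force passes 120 N, or if a joint passes its speed limit or range.

ROBOT

A 6-joint arm with a two-finger parallel gripper is mounted at the origin on the work surface. World frame = base frame: x ahead of the robot, y to its left, z up, the work surface at z = 0. Lengths are in m, angles in rad, forces in N, time in s.
With the tool pointing down it reaches from about 0.375 to 0.9 m from the base axis. Payload 3.1 kg.
Tool frame: the origin (TCP) lies on the centre line of the jaws, within the pads' length; the fingertips stand 8 mm ahead of it and the grasp point (between the pads) lies 11 mm behind it; z points along the fingers, y is the line along which they close (so a half turn about z gives the same grasp; the last joint's range is limited). The gripper opens to 87 mm and grips with 3 to 60 N. Pads are 19 mm wide; open, the fingers measure 117 mm over their backs; the gripper's body (75 mm by 190 mm) begins 51 mm behind the grasp point.
Start: joints at [-1.494, 0.527, 1.433, -0, 1.181, -0.178], TCP at [0.158, -0.605, 0.231] pointing down, gripper open.
Joint ranges: [-3.08, 3.08], [-0.75, 2.2], [0.22, 2.44], [-1.43, 4.57], [0, 2.65], [-2.85, 2.85]. Speed limits (rad/s): [2.79, 2.79, 3.14, 3.14, 3.14, 3.14].

INTERFACE

Orientations are given as a unit quaternion [x, y, z, w].
In Python, from rig import robot gives the robot as it stands. The module is installed in compiled form; this text tells all that it offers.
- The arm moves only by the tool send_rows, never from a script. Its argument "increments" is one flat list of numbers, 7 for each row, row after row: the turn, a rotation vector about the world's x, y, z in rad, then the shift along the world's x, y, z in cm, then the opening, from 0 (shut) to 1 (fully open). A call has 1 to 20 rows; each row shifts and turns the commanded pose from where the row before left it; what a row does not reach is not made up. A row lasts 1/12 s, in which the tool goes at most 41.7 mm and 7.16 degrees, less where a joint would pass 70% of its speed; a pose out of reach is approached as far as the arm can. A call is refused whole if a number of a shift passes 4.17 or a number of a turn 0.125, either way. A call with a gripper value outside its range is refused whole. The fingers move at their own pace and stop on an object; "newtons" is the grip in N (left out, the last holds). Time passes only in rows, so rows that do not move let the fingers close. It gives the time, the measured TCP pose, the force, the opening and the grip force at its end, in the units of the state.
- robot.get_obs(): the state, without advancing time (a new reading comes with each control period).
- robot.camera(name): name is "side" or "top"; returns a dict with "image" (384x512x3 uint8, red, green, blue), "range_z" (384x512 float32, m along the optical axis (not along the pixel's ray), 0 where there is no reading), "fx", "fy", "cx", "cy" (pixels), "dist_coeffs" ([k1, k2, p1, p2, k3] as OpenCV has them; the pictures are not rectified), "R" (3x3) and "t" (3): a world point X has camera coordinates R X + t. Camera axes: x right, y down, z forward; pixel columns grow to the right and rows downward; lengths in m; the calibration is good to about 2 mm. A picture is of the moment at which its call begins.
- robot.hand_in(): hands the job in; it is judged then, once.
The state is a dict: "time": time; "q": joint angles; "joint_velocities": joint speeds; "joint_torque": joint torques, N m; "position": TCP position; "tool_rot": TCP orientation; "ft_force": force on the tool from outside, world axes, zero at the start; "moment": the same for the moment, N m; "grip_width": finger opening in m; "grip_force": force on a finger pad.
Only numpy, scipy, OpenCV 4.12 (cv2) and the standard library are available. Lean on these libraries where they do the work, as an engineer would, in place of code of your own. Each camera call takes 0.05 s, during which the arm holds its last target. There are 200 camera calls.

## Working session

There is one attempt and no reset: what is moved stays moved. The work goes in short steps, Python scripts to look and compute and a tool call to move; the robot and the scene stay as the last step left them, time stands still between calls to the robot, and variables do not carry over. Pictures are saved under pics/ and viewed, at most 10 in all, crops included, and the job is handed in when it is done.

Besides the shell and the picture viewer there is one more tool, called as name(argument=value, ...) on one line, values as JSON. send_rows: Moves the arm, as the interface text tells. Its arguments: {"type":"object","properties":{"increments":{"type":"array"},"newtons":{"type":"number"}},"required":["increments"]}

```bash
mkdir -p pics; cat > h.py <<'E'
import numpy as np, cv2
from rig import robot
def cam(n):
    c=robot.camera(n); c['K']=np.array([[c['fx'],0,c['cx']],[0,c['fy'],c['cy']],[0,0,1.]]); c['d']=np.array(c['dist_coeffs']); c['R']=np.array(c['R']); c['t']=np.array(c['t']); return c
def rays(c,px):
    u=cv2.undistortPoints(np.array(px,float).reshape(-1,1,2),c['K'],c['d']).reshape(-1,2)
    return np.c_[u,np.ones(len(u))]
def plane(c,px,z):
    r=rays(c,px)@c['R']; o=-c['R'].T@c['t']; return o+r*((z-o[2])/r[:,2])[:,None]
def cloud(c):
    h,w=c['range_z'].shape; uv=np.stack(np.meshgrid(np.arange(w),np.arange(h)),-1).reshape(-1,2)
    P=rays(c,uv)*c['range_z'].reshape(-1,1); return ((P-c['t'])@c['R']).reshape(h,w,3)
def save(n,img,s=1):
    cv2.imwrite('pics/'+n+'.png',cv2.resize(img[...,::-1],None,fx=s,fy=s,interpolation=cv2.INTER_CUBIC))
E
python3 - <<'E'
from h import *
for n in('top','side'):
    c=cam(n); save(n+'0',c['image'],1.5); print(n,-c['R'].T@c['t'],c['R'][2]); np.save(n+'0.npy',c,allow_pickle=True)
print(robot.get_obs())
E
```

```text
top [ 0.35040669 -0.10167061  1.37573269] [ 0.07592889  0.02507402 -0.99679792]
side [-0.02085453  0.44068518  0.98943987] [ 0.43417352 -0.47584857 -0.76489313]
{'time': 0.1, 'q': array([-1.49350113e+00,  5.28383021e-01,  1.43376539e+00,  1.83580298e-05,
        1.18141221e+00, -1.78499669e-01]), 'joint_velocities': array([-1.37991421e-05, -1.92000026e-03, -1.36472616e-03,  2.93049074e-04,
       -3.33365570e-03, -3.35615145e-04]), 'joint_torque': array([-2.19989870e-04, -4.40983593e+01, -1.77150106e+01,  6.35708473e-02,
        5.34172053e-02, -3.79485004e-05]), 'position': array([ 0.15811732, -0.60400441,  0.22966624]), 'tool_rot': array([ 9.91832231e-01,  1.27545508e-01,  5.82479563e-05, -9.82291371e-04]), 'ft_force': array([-0.21087079, -0.19242053, -0.66503242]), 'moment': array([-0.04002961,  0.02039878,  0.0244454 ]), 'grip_force': 0.0, 'grip_width': 0.08725778847260383}
```

View pics/top0.png

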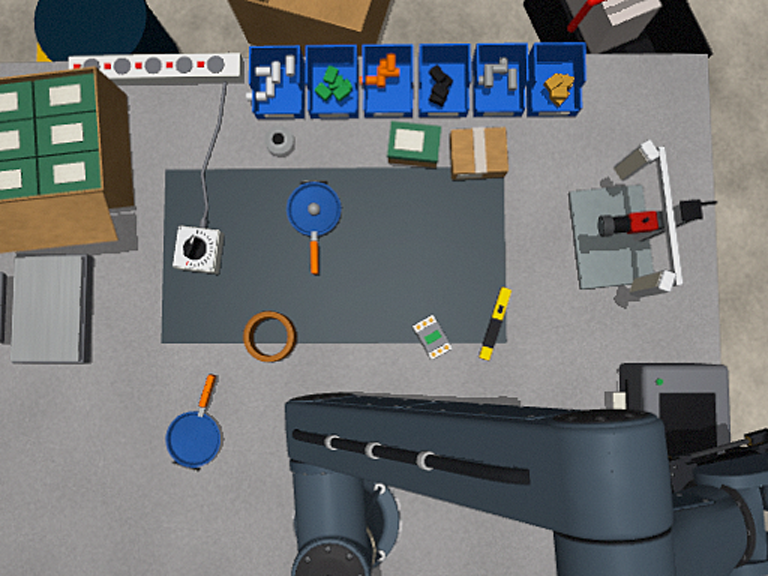

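View pics/side0.png

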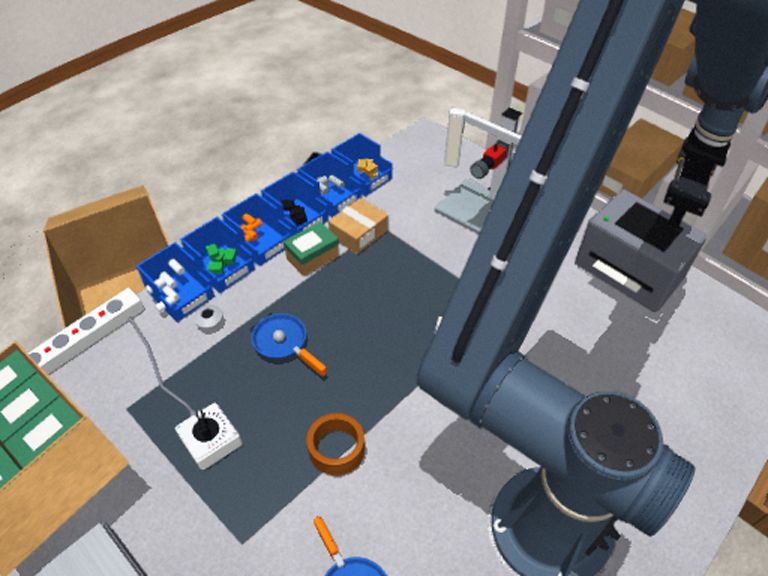

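The top view has two dish candidates: A at (314,209), with a ball and the handle towards the robot, and B at (194,440), empty and nearer the base. A is the farthest and the only one with the ball. Next I'll measure everything and confirm A in a crop.

```bash
python3 - <<'E'
from h import *
c=np.load('top0.npy',allow_pickle=True).item(); img=c['image']; W=cloud(c); hsv=cv2.cvtColor(img,cv2.COLOR_RGB2HSV)
z=W[...,2]
def comp(m,lo=30):
    n,l,s,ce=cv2.connectedComponentsWithStats(m.astype(np.uint8)); return [(l==i,ce[i],s[i,4]) for i in range(1,n) if s[i,4]>lo]
blue=(abs(hsv[...,0].astype(int)-107)<10)&(hsv[...,1]>150)
for m,ce,a in comp(blue,200):
    if ce[1]<100:continue
    (x,y),r=cv2.minEnclosingCircle(np.argwhere(m)[:,::-1].astype(np.float32)); p=plane(c,[[x,y],[x+r,y]],.022)
    print('dish',ce,a,p[0],np.linalg.norm(p[1]-p[0]),np.hypot(*p[0][:2]))
org=(abs(hsv[...,0].astype(int)-11)<6)&(hsv[...,1]>200)
for m,ce,a in comp(org):
    if ce[1]<100: continue
    P=np.argwhere(m)[:,::-1]; q=plane(c,P,.037); mu=q.mean(0); u=np.linalg.svd(q[:,:2]-mu[:2])[2][0]; e=(q[:,:2]-mu[:2])@u
    print('orange',ce,a,mu,u,np.ptp(e),np.degrees(np.arctan2(u[1],u[0])))
red=((hsv[...,0]<4)|(hsv[...,0]>176))&(hsv[...,1]>180)
for m,ce,a in comp(red,3): print('red',ce,a,np.median(W[m],0),plane(c,[ce],.044))
# camera: points above z .14..0.21
roi=np.zeros(z.shape,bool); roi[90:205,370:470]=1
for m,ce,a in comp(roi&(z>.155)&(z<.23),20):
    P=W[m]; print('hi',ce,a,P.min(0),P.max(0),P.mean(0), 'ang',np.degrees(np.arctan2(*np.linalg.svd(P[:,:2]-P[:,:2].mean(0),full_matrices=False)[2][0][::-1])))
base=roi&(z>.004)&(z<.03)&(hsv[...,1]<90)
P=W[base]; print('base',cv2.minAreaRect(P[:,:2].astype(np.float32)),np.median(P[:,2]))
tm=np.zeros(z.shape,bool); tm[140:190,105:155]=1
P=W[tm&(z>.035)&(z<.05)&(hsv[...,2]>100)]; print('box',cv2.minAreaRect(P[:,:2].astype(np.float32)))
P=W[tm&(z>.06)]; print('knob',len(P),cv2.minAreaRect(P[:,:2].astype(np.float32)))
s=np.load('side0.npy',allow_pickle=True).item()
a=cv2.resize(img[140:190,105:155],(380,380),interpolation=cv2.INTER_CUBIC); b=cv2.resize(img[110:190,170:250],(380,380),interpolation=cv2.INTER_CUBIC)
save('crop1',np.hstack([a,b]))
E
```

```text
dish [208.75712777 138.44878564] 947 [0.62049561 0.06611576 0.022     ] 0.055136203917187064 0.6240080892747365
dish [128.31875607 292.75510204] 1029 [0.15911897 0.30338328 0.022     ] 0.05538831396888027 0.342578837961512
orange [209.06862745 171.01960784] 102 [0.52013888 0.0627765  0.037     ] [-0.99927313 -0.0381211 ] 0.06337151356574966 -177.81529229733317
orange [170.75949367 221.98734177] 79 [0.36874926 0.17541645 0.037     ] [-0.98572312  0.16837439] 0.07897298460719501 170.30668363255106
orange [192.93877551 225.44897959] 49 [0.35857512 0.10936823 0.037     ] [-0.99735735  0.072652  ] 0.08585429427076757 175.83367647400672
orange [137.51851852 260.16666667] 108 [0.25619927 0.27279542 0.037     ] [-0.95689003  0.29045046] 0.06369457218860142 163.1150738107897
red [387.61870504   9.24460432] 139 [ 1.23223701 -0.59946459 -0.39539637] [[ 1.01273784 -0.47710857  0.044     ]]
red [375.14285714  26.85714286] 7 [ 1.24818097 -0.59865101 -0.59608239] [[ 0.95717063 -0.43775212  0.044     ]]
red [133.5  42.5] 16 [0.91827406 0.2995657  0.03729656] [[0.91578323 0.29720647 0.044     ]]
red 
[... 665 characters left out ...]
[434.02144559 145.86973789] 1259 [ 0.4476097  -0.60425003  0.15543411] [ 0.68482651 -0.46236089  0.22968753] [ 0.56330091 -0.54190069  0.20374   ] ang -173.55591870743518
hi [433.76923077 189.16083916] 143 [ 0.43450495 -0.5550017   0.15507023] [ 0.47207562 -0.53651768  0.22956157] [ 0.45130823 -0.54221464  0.19260777] ang -179.8096716717407
base ((0.5972877740859985, -0.5740540623664856), (0.29959553480148315, 0.3602161109447479), 87.81626892089844) 0.013219407832883872
box ((0.5383418798446655, 0.2992907166481018), (0.08736769109964371, 0.08612015098333359), 82.97605895996094)
knob 95 ((0.45526090264320374, 0.09778408706188202), (0.44865649938583374, 0.04258708655834198), 67.69124603271484)
```

View pics/crop1.png

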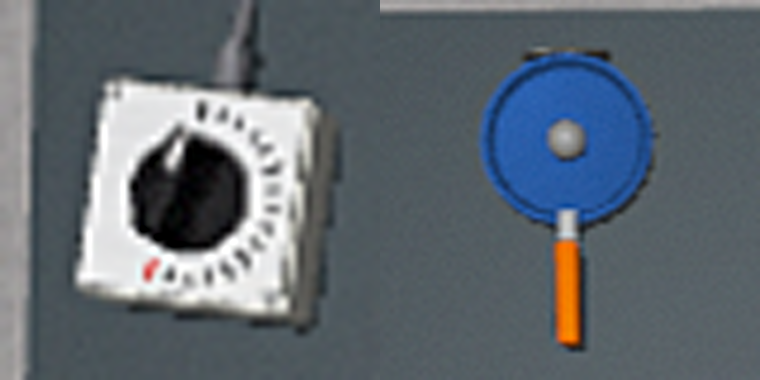

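Dish A in the crop at top px (209,138) has the ball in the middle, the label on the far side and the handle towards the robot, so it's the one meant. The knob's white mark points away from the robot. Next: knob angle, lens axis and clearances.

```bash
python3 - <<'E'
from h import *
c=np.load('top0.npy',allow_pickle=True).item(); s=np.load('side0.npy',allow_pickle=True).item()
C0=np.array([.5383,.2993])
for n,k in(('top',c),('side',s)):
    W=cloud(k); d=np.hypot(W[...,0]-C0[0],W[...,1]-C0[1]); z=W[...,2]
    m=(d<.035)&(z>.066)&(z<.09); P=W[m][:,:2]; mu=P.mean(0); u=np.linalg.svd(P-mu)[2][0]
    print(n,'knob',len(P),mu,np.degrees(np.arctan2(u[1],u[0])),np.ptp((P-mu)@u))
    mw=(d<.035)&(z>.06)&(k['image'].min(2)>110); print(' mark',mw.sum(),W[mw].mean(0) if mw.any() else 0)
    for zz in(.1,.14): 
        q=(z>zz)&(z<.4)&(d<.25); print(' near tall',zz,q.sum(),d[q].min() if q.any() else 0, W[q][d[q].argmin()] if q.any() else 0)
W=cloud(c); z=W[...,2]; hsv=cv2.cvtColor(c['image'],cv2.COLOR_RGB2HSV)
# base
roi=np.zeros(z.shape,bool); roi[118:196,376:436]=1
b=roi&(z>.006)&(z<.03)&(hsv[...,2]>120); P=W[b]; print('base n',len(P),cv2.minAreaRect(P[:,:2].astype(np.float32)),cv2.boxPoints(cv2.minAreaRect(P[:,:2].astype(np.float32))))
# lens barrel + body
for n,k in(('top',c),('side',s)):
    W=cloud(k); m=(abs(W[...,0]-.56)<.06)&(W[...,1]<-.42)&(W[...,1]>-.60)&(W[...,2]>.165)&(W[...,2]<.205)
    P=W[m]; 
    for y in np.arange(-.58,-.42,.02):
        q=P[abs(P[:,1]-y)<.01]
        if len(q)>2: print(n,'y%.2f'%y,len(q),'x',q[:,0].min().round(4),q[:,0].max().round(4),'ztop',np.percentile(q[:,2],95).round(4))
    if len(P): print('ymax',np.sort(P[:,1])[-5:])
a=cv2.resize(c['image'][148:176,112:146],(400,330),interpolation=cv2.INTER_CUBIC)
b=cv2.resize(s['image'][265:315,110:165],(400,330),interpolation=cv2.INTER_CUBIC)
save('crop2',np.hstack([a,b]))
E
```

```text
top knob 73 [0.53754382 0.29816763] 154.5870685122912 0.04279644284741227
 mark 7 [0.55105964 0.29324665 0.07775719]
 near tall 0.1 2057 0.13563621182924368 [0.54763194 0.43461481 0.10524872]
 near tall 0.14 509 0.1551586459034166 [0.60697512 0.43843279 0.14179048]
side knob 67 [0.53559857 0.30184146] 157.82094400835297 0.04373183672276308
 mark 9 [0.55034235 0.29646892 0.0797616 ]
 near tall 0.1 2486 0.1390441905293258 [0.55135903 0.43772958 0.10049658]
 near tall 0.14 656 0.1567355700635836 [0.60494532 0.44116064 0.14031336]
base n 1979 ((0.5724043250083923, -0.5262418985366821), (0.22746725380420685, 0.1713913530111313), 3.2703380584716797) [[ 0.4539672  -0.44717395]
 [ 0.46374464 -0.61828625]
 [ 0.69084144 -0.60530984]
 [ 0.681064   -0.43419755]]
top y-0.58 3 x 0.5538 0.5553 ztop 0.201
top y-0.56 95 x 0.5001 0.5827 ztop 0.1927
top y-0.54 101 x 0.547 0.5824 ztop 0.1981
top y-0.52 116 x 0.546 0.5802 ztop 0.1902
top y-0.50 85 x 0.545 0.5769 ztop 0.1871
top y-0.48 95 x 0.5395 0.5766 ztop 0.1895
top y-0.46 65 x 0.5396 0.5765 ztop 0.1904
ymax [-0.46296004 -0.46291046 -0.46284366 -0.46253634 -0.46236089]
side y-0.58 28 x 0.5493 0.5817 ztop 0.1962
side y-0.56 55 x 0.5459 0.5806 ztop 0.1947
side y-0.54 44 x 0.5448 0.5788 ztop 0.1991
side y-0.52 57 x 0.5431 0.5768 ztop 0.1892
side y-0.50 41 x 0.5436 0.5759 ztop 0.1879
side y-0.48 38 x 0.5394 0.5691 ztop 0.1903
side y-0.46 66 x 0.5387 0.575 ztop 0.1891
ymax [-0.46006414 -0.46005831 -0.45900845 -0.45890224 -0.4566704 ]
```

View pics/crop2.png

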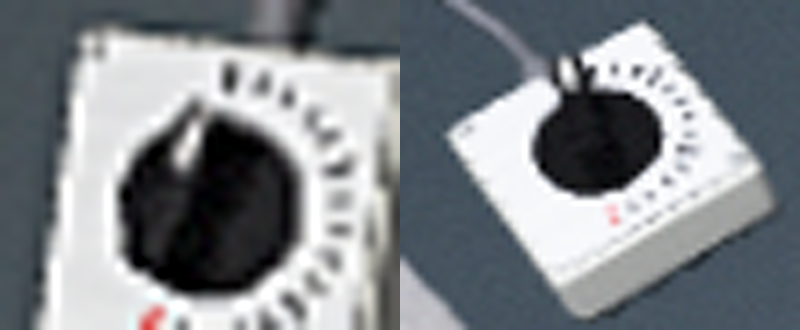

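The knob axis is at (0.537, 0.300), and the marked end is at yaw −24° (156° for the bar). The lens front is at about (0.557, −0.46). I'll move over to the timer now.

send_rows(increments=[0,0,0.1,1.87,2.88,0,1,0,0,0.1,1.87,2.88,0,1,0,0,0.1,1.87,2.88,0,1,0,0,0.1,1.87,2.88,0,1,0,0,0.1,1.87,2.88,0,1,0,0,0.1,1.87,2.88,0,1,0,0,0.1,1.87,2.88,0,1,0,0,0.1,1.87,2.88,0,1,0,0,0.1,1.87,2.88,0,1,0,0,0.1,1.87,2.88,0,1,0,0,0.1,1.87,2.88,0,1,0,0,0.1,1.87,2.88,0,1,0,0,0.1,1.87,2.88,0,1,0,0,0.1,1.87,2.88,0,1])

```text
time: 1.27
position: [0.4204, -0.1997, 0.2304]
tool_rot: [0.675, 0.738, -0.0, -0.0]
ft_force: [0.1, 1.2, 0.2]
grip_width: 0.0868
grip_force: 0.0
```

send_rows(increments=[0,0,0.076,0.84,3.57,0,1,0,0,0.076,0.84,3.57,0,1,0,0,0.076,0.84,3.57,0,1,0,0,0.076,0.84,3.57,0,1,0,0,0.076,0.84,3.57,0,1,0,0,0.076,0.84,3.57,0,1,0,0,0.076,0.84,3.57,0,1,0,0,0.076,0.84,3.57,0,1,0,0,0.076,0.84,3.57,0,1,0,0,0.076,0.84,3.57,0,1,0,0,0.076,0.84,3.57,0,1,0,0,0.076,0.84,3.57,0,1,0,0,0.076,0.84,3.57,0,1,0,0,0.076,0.84,3.57,0,1,0,0,0,0,0,0,1,0,0,0,0,0,0,1])

```text
time: 2.6
position: [0.5371, 0.3001, 0.2297]
tool_rot: [0.208, 0.978, -0.0, -0.0]
ft_force: [-1.1, 0.0, -0.6]
grip_width: 0.0873
grip_force: 0.0
```

send_rows(increments=[0,0,0,0,0,-3,1,0,0,0,0,0,-3,1,0,0,0,0,0,-3,1,0,0,0,0,0,-3,1,0,0,0,0,0,-2,1,0,0,0,0,0,-1.5,1,0,0,0,0,0,-0.7,1,0,0,0,0,0,0,1,0,0,0,0,0,0,0,0,0,0,0,0,0,0,0,0,0,0,0,0,0,0,0,0,0,0,0,0,0,0,0,0,0,0,0,0,0,0,0,0,0,0], newtons=40)

```text
time: 3.77
position: [0.5378, 0.2985, 0.0692]
tool_rot: [0.209, 0.978, 0.0, 0.0]
ft_force: [1.4, 0.4, -0.4]
grip_width: 0.055
grip_force: 0.0
```

send_rows(increments=[0,0,0,0,0,0,0,0,0,0,0,0,0,0,0,0,0,0,0,0,0,0,0,0,0,0,0,0,0,0,0,0,0,0,0,0,0,0,0,0,0,0,0,0,0,0,0,0,0,0,0,0,0,0,0,0,0,0,0,0,0,0,0])

```text
time: 4.52
position: [0.5387, 0.3007, 0.0685]
tool_rot: [0.21, 0.978, 0.002, 0.001]
ft_force: [1.8, 6.8, -3.1]
grip_width: 0.0118
grip_force: 40.0
```

Gripped squarely. Now winding by 27 rows of 0.12 rad (3.24 rad), then checking.

send_rows(increments=[0,0,-0.12,0,0,0,0,0,0,-0.12,0,0,0,0,0,0,-0.12,0,0,0,0,0,0,-0.12,0,0,0,0,0,0,-0.12,0,0,0,0,0,0,-0.12,0,0,0,0,0,0,-0.12,0,0,0,0,0,0,-0.12,0,0,0,0,0,0,-0.12,0,0,0,0,0,0,-0.12,0,0,0,0,0,0,-0.12,0,0,0,0,0,0,-0.12,0,0,0,0,0,0,-0.12,0,0,0,0,0,0,-0.12,0,0,0,0,0,0,-0.12,0,0,0,0,0,0,-0.12,0,0,0,0,0,0,0,0,0,0,0])

```text
time: 5.93
position: [0.5383, 0.3006, 0.0685]
tool_rot: [0.922, 0.387, 0.002, -0.001]
ft_force: [1.1, 6.7, -2.7]
grip_width: 0.0114
grip_force: 40.0
```

```bash
python3 -c "
from h import *
o=robot.get_obs();print(o['q'],o['moment'],o['ft_force'],o['grip_width'])"
```

```text
[0.32677109 0.72781539 1.57768534 0.00402577 0.83277275 1.10023817] [ 1.06954526 -0.08118084 -0.048099  ] [ 1.08100747  6.71606792 -2.70624533] 0.01142294244537453
```

send_rows(increments=[0,0,-0.12,0,0,0,0,0,0,-0.12,0,0,0,0,0,0,-0.12,0,0,0,0,0,0,-0.12,0,0,0,0,0,0,-0.12,0,0,0,0,0,0,-0.12,0,0,0,0,0,0,-0.12,0,0,0,0,0,0,-0.12,0,0,0,0,0,0,-0.12,0,0,0,0,0,0,0,0,0,0,0])

```text
time: 6.77
position: [0.5383, 0.3008, 0.0685]
tool_rot: [0.99, -0.142, 0.001, -0.002]
ft_force: [1.3, 6.7, -2.6]
grip_width: 0.0114
grip_force: 40.0
```

```bash
python3 -c "
from h import *
o=robot.get_obs();print(o['q'],o['moment'],o['ft_force'],o['grip_width'])"
```

```text
[0.32695527 0.72777828 1.57771685 0.00438102 0.83254777 2.18014962] [ 1.17126851 -0.0823744   0.03606371] [ 1.27291653  6.73275601 -2.63798103] 0.011395445731522794
```

send_rows(increments=[0,0,-0.1,0,0,0,0,0,0,-0.06,0,0,0,0,0,0,0,0,0,0,0])

```text
time: 7.02
position: [0.5383, 0.3008, 0.0685]
tool_rot: [0.976, -0.22, 0.001, -0.002]
ft_force: [0.1, 5.9, -2.4]
grip_width: 0.0116
grip_force: 40.0
```

```bash
python3 -c "
from h import *
o=robot.get_obs();print(o['q'],o['moment'],o['ft_force'],o['grip_width'])"
```

```text
[0.32698335 0.72777372 1.57767832 0.0043755  0.83250501 2.33807969] [ 1.30603316 -0.03634445 -0.04641654] [ 0.13662125  5.85084922 -2.39973756] 0.011586593022836012
```

send_rows(increments=[0,0,-0.06,0,0,0,0,0,0,-0.05,0,0,0,0,0,0,0,0,0,0,0])

```text
time: 7.27
position: [0.5383, 0.3008, 0.0685]
tool_rot: [0.963, -0.271, 0.001, -0.002]
ft_force: [0.6, 7.6, -3.0]
grip_width: 0.0121
grip_force: 41.1
```

```bash
python3 -c "
from h import *
o=robot.get_obs();print(o['q'],o['moment'],o['ft_force'],o['grip_width'])"
```

```text
[0.32741465 0.72780108 1.57764135 0.00318625 0.83243422 2.44525147] [ 1.33192758 -0.08673143  0.81390852] [ 0.55078475  7.57670247 -2.9651425 ] 0.012076863724856944
```

The moment jumped to 0.81 N m, so the stop is reached. Release and rise.

send_rows(increments=[0,0,0,0,0,0,0,0,0,0,0,0,0,1,0,0,0,0,0,0,1,0,0,0,0,0,0,1,0,0,0,0,0,0,1,0,0,0,0,0,0,1,0,0,0,0,0,0,1,0,0,0,0,0,0,1,0,0,0,0,0,1,1,0,0,0,0,0,2,1,0,0,0,0,0,3,1,0,0,0,0,0,3,1,0,0,0,0,0,3,1,0,0,0,0,0,3,1])

```text
time: 8.43
position: [0.5373, 0.2982, 0.2208]
tool_rot: [0.962, -0.272, 0.0, -0.0]
ft_force: [0.3, -0.4, 0.3]
grip_width: 0.0851
grip_force: 0.0
```

send_rows(increments=[0,0,0.12,0,-3,0,1,0,0,0.12,0,-3,0,1,0,0,0.12,0,-3,0,1,0,0,0.12,0,-3,0,1,0,0,0.12,0,-3,0,1,0,0,0.12,0,-3,0,1,0,0,0.12,0,-3,0,1,0,0,0.12,0,-2.7,0,1,0,0,0.12,-1,0,0,1,0,0,0.12,-1,0,0,1,0,0,0.12,-1,0,0,1,0,0,0.12,-1,0,0,1,0,0,0.12,-1,0,0,1,0,0,0.12,-1,0,0,1,0,0,0.12,-1,0,0,1,0,0,0.12,-1,0,0,1,0,0,0.12,-1,0,0,1,0,0,0.12,-1,0,0,1])

```text
time: 9.93
position: [0.4371, 0.0613, 0.2194]
tool_rot: [0.691, 0.723, 0.0, 0.0]
ft_force: [0.4, -0.3, 0.2]
grip_width: 0.0872
grip_force: 0.0
```

```bash
python3 - <<'E'
from h import *
print(robot.get_obs()['q'])
c=cam('top'); s=cam('side'); C0=np.array([.5375,.300])
for n,k in(('top',c),('side',s)):
    W=cloud(k); d=np.hypot(W[...,0]-C0[0],W[...,1]-C0[1]); z=W[...,2]
    m=(d<.035)&(z>.066)&(z<.09); P=W[m][:,:2]; mu=P.mean(0); u=np.linalg.svd(P-mu)[2][0]
    print(n,'knob',mu,np.degrees(np.arctan2(u[1],u[0])))
    hsv=cv2.cvtColor(k['image'],cv2.COLOR_RGB2HSV)
    red=((hsv[...,0]<5)|(hsv[...,0]>174))&(hsv[...,1]>90)&(d<.05)
    if red.any():
        p=plane(k,np.argwhere(red)[:,::-1],.044).mean(0); print('red',red.sum(),p,np.degrees(np.arctan2(p[1]-C0[1],p[0]-C0[0])))
    # dish: handle & ball from this view
    o=(abs(hsv[...,0].astype(int)-11)<6)&(hsv[...,1]>190)&(abs(W[...,0]-.52)<.06)&(abs(W[...,1]-.063)<.05)
    q=plane(k,np.argwhere(o)[:,::-1],.037) if n=='top' else W[o]; q=W[o]; q=q[abs(q[:,2]-.037)<.006]; 
    if len(q): mu=q.mean(0); u=np.linalg.svd(q[:,:2]-mu[:2])[2][0]; print('handle',len(q),mu,np.degrees(np.arctan2(u[1],u[0])),q[:,0].min(),q[:,0].max())
    b=(abs(hsv[...,0].astype(int)-107)<10)&(hsv[...,1]>150)&(np.hypot(W[...,0]-.62,W[...,1]-.066)<.08)
    (x,y),r=cv2.minEnclosingCircle(W[b][:,:2].astype(np.float32)); print('dish',x,y,r)
a=cv2.resize(c['image'][140:190,105:155],(380,380),interpolation=cv2.INTER_CUBIC); b=cv2.resize(s['image'][180:315,110:245],(380,380),interpolation=cv2.INTER_CUBIC)
save('crop3',np.hstack([a,b]))
E
```

```text
[-1.14824247e-01  2.98622834e-01  1.88786635e+00 -2.60760879e-05
  9.53969637e-01 -1.59663503e-01]
top knob [0.53763691 0.29825011] 152.50391648240884
red 4 [0.519491   0.31046417 0.044     ] 149.84119112156654
dish 0.6236949563026428 0.06717927753925323 0.058384452015161514
side knob [0.53468844 0.30207463] 152.06967740027122
handle 51 [0.50793436 0.06663183 0.03662765] -179.14946332163805 0.4863026676075854 0.5520096607392029
dish 0.6231079697608948 0.06992544233798981 0.05752827227115631
```

View pics/crop3.png

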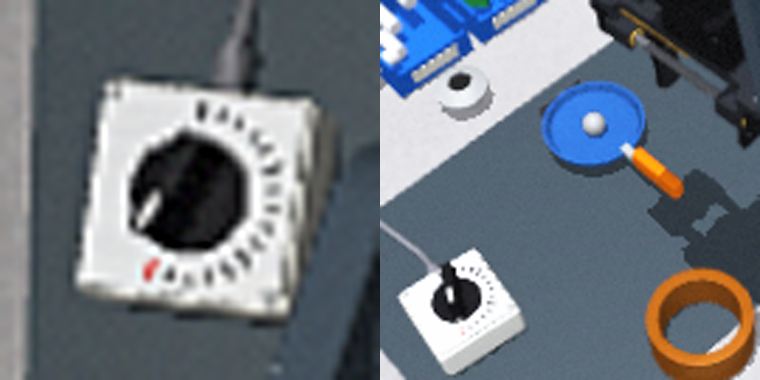

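The white mark has swung round to the lower left in the left crop at (150,210), next to the red tick at (150,270). I'll check the tick angle properly before leaving the timer.

```bash
python3 - <<'E'
from h import *
c=cam('top'); s=cam('side'); 
for n,k in(('top',c),('side',s)):
    W=cloud(k); z=W[...,2]; hsv=cv2.cvtColor(k['image'],cv2.COLOR_RGB2HSV)
    d=np.hypot(W[...,0]-.5375,W[...,1]-.3)
    for m,nm,h in(((z<.055)&(d<.055)&(d>.02)&(((hsv[...,0]<10)|(hsv[...,0]>170))&(hsv[...,1]>60)),'red',.044),((z>.06)&(d<.03)&(k['image'].min(2)>110),'mark',.079)):
        uv=np.argwhere(m)[:,::-1]
        if len(uv):
            P=plane(k,uv,h)
            w=P[np.hypot(P[:,0]-.5375,P[:,1]-.3)<.05].mean(0); print(n,nm,len(uv),uv.mean(0),w,np.degrees(np.arctan2(w[1]-.3,w[0]-.5375)),np.hypot(w[1]-.3,w[0]-.5375))
    # box centre from top face
    P=W[(z>.038)&(z<.05)&(d<.07)&(hsv[...,2]>110)][:,:2].astype(np.float32); print(n,'box',cv2.minAreaRect(P))
    d=np.load(n+'0.npy',allow_pickle=True).item()
E
```

```text
top red 3 [124.33333333 175.        ] [0.50824604 0.31524534 0.044     ] 152.47428250037785 0.03298809285119586
top mark 10 [125.1 165. ] [0.53333272 0.3026956  0.079     ] 147.10323576397857 0.0049631102957047755
top box ((0.5379629135131836, 0.2992793917655945), (0.08618108928203583, 0.08485732227563858), 82.5703125)
side mark 12 [134.41666667 283.08333333] [0.52995659 0.30542687 0.079     ] 144.26807127600068 0.00929268479630007
side box ((0.537226676940918, 0.3012523651123047), (0.08608795702457428, 0.08765767514705658), 82.67975616455078)
```

The knob and tick both read 152°, so the timer is fully wound. On to the dish handle.

send_rows(increments=[0,0,0.12,0.77,0.03,-0.5,1,0,0,0.12,0.77,0.03,-0.5,1,0,0,0.12,0.77,0.03,-0.5,1,0,0,0.12,0.77,0.03,-0.5,1,0,0,0.12,0.77,0.03,-0.5,1,0,0,0.12,0.77,0.03,-0.5,1,0,0,0.12,0.77,0.03,-0.5,1,0,0,0.12,0.77,0.03,-0.5,1,0,0,0.12,0.77,0.03,-0.5,1,0,0,0.12,0.77,0.03,-0.5,1,0,0,0.12,0.77,0.03,-0.5,1,0,0,0.12,0.77,0.03,-0.5,1,0,0,0.12,0.77,0.03,-0.5,1,0,0,0,0,0,-2,1,0,0,0,0,0,-2,1,0,0,0,0,0,-2,1,0,0,0,0,0,-1,1,0,0,0,0,0,0,1])

```text
time: 11.63
position: [0.5369, 0.0653, 0.0814]
tool_rot: [-0.013, 1.0, 0.0, -0.002]
ft_force: [0.9, -0.7, -0.1]
grip_width: 0.0872
grip_force: 0.0
```

```bash
python3 - <<'E'
from h import *
o=robot.get_obs(); print(o['position'],o['tool_rot'],o['q'])
s=cam('side'); c=cam('top')
W=cloud(s)
hsv=cv2.cvtColor(s['image'],cv2.COLOR_RGB2HSV)
m=(abs(hsv[...,0].astype(int)-11)<6)&(hsv[...,1]>190)&(abs(W[...,0]-.52)<.06)&(abs(W[...,1]-.063)<.05)&(W[...,2]<.06)
q=W[m]; q=q[q[:,2]>.033]; print(len(q),[ (round(x,3),q[abs(q[:,0]-x)<.005][:,1].mean().round(4),np.ptp(q[abs(q[:,0]-x)<.005][:,1]).round(4)) for x in(.495,.505,.515,.525,.535,.545) if (abs(q[:,0]-x)<.005).any()])
save('side4',s['image'][150:330,100:340],3)
E
```

```text
[0.53689082 0.06526957 0.08143473] [-1.32559625e-02  9.99910130e-01  2.12278085e-04 -1.99167365e-03] [-8.57439885e-02  6.40865195e-01  1.76317766e+00  4.25921764e-05
  7.41555611e-01 -1.68308454e+00]
84 [(0.495, np.float64(0.0656), np.float64(0.0103)), (0.505, np.float64(0.0658), np.float64(0.0115)), (0.515, np.float64(0.0662), np.float64(0.0116)), (0.525, np.float64(0.066), np.float64(0.0139)), (0.535, np.float64(0.068), np.float64(0.0092)), (0.545, np.float64(0.0668), np.float64(0.0111))]
```

View pics/side4.png

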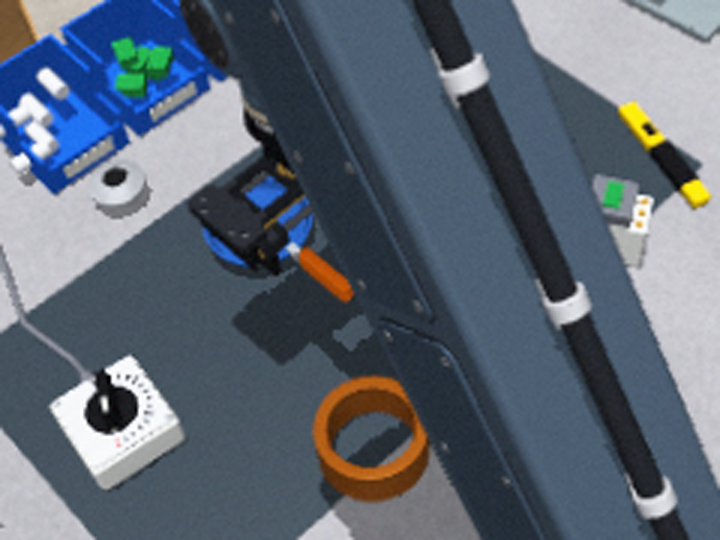

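The gripper stands square above the handle. Descend, then close gently before gripping hard.

send_rows(increments=[0,0,0,0,0,-2,1,0,0,0,0,0,-2,1,0,0,0,0,0,-1.5,1,0,0,0,0,0,-1,1,0,0,0,0,0,0,1,0,0,0,0,0,0,0.8,0,0,0,0,0,0,0.6,0,0,0,0,0,0,0.4,0,0,0,0,0,0,0.32,0,0,0,0,0,0,0.28,0,0,0,0,0,0,0.25,0,0,0,0,0,0,0.22,0,0,0,0,0,0,0.2,0,0,0,0,0,0,0.18,0,0,0,0,0,0,0.16,0,0,0,0,0,0,0.14,0,0,0,0,0,0,0.12,0,0,0,0,0,0,0.1,0,0,0,0,0,0,0,0,0,0,0,0,0,0], newtons=5)

```text
time: 13.4
position: [0.5376, 0.0652, 0.0185]
tool_rot: [-0.014, 1.0, 0.0, -0.0]
ft_force: [-0.4, -0.1, -0.8]
grip_width: 0.0142
grip_force: 5.0
```

send_rows(increments=[0,0,0,0,0,0,0,0,0,0,0,0,0,0,0,0,0,0,0,0,0,0,0,0,0,0,0,0,0,0,0,0,0,0,0], newtons=20)

```text
time: 13.82
position: [0.5377, 0.0652, 0.0185]
tool_rot: [-0.014, 1.0, -0.0, -0.0]
ft_force: [-0.0, -0.7, -1.0]
grip_width: 0.0139
grip_force: 20.0
```

send_rows(increments=[0,0,0,0,0,0,0,0,0,0,0,0,0,0,0,0,0,0,0,0,0,0,0,0,0,0,0,0], newtons=60)

```text
time: 14.15
position: [0.5377, 0.0653, 0.0185]
tool_rot: [-0.014, 1.0, -0.0, -0.0]
ft_force: [0.1, -0.5, -1.3]
grip_width: 0.0132
grip_force: 60.0
```

send_rows(increments=[0,0,0,0,0,0.05,0,0,0,0,0,0,0.1,0,0,0,0,0,0,0.2,0,0,0,0,0,0,0.3,0,0,0,0,0,0,0.4,0,0,0,0,0,0,0.4,0,0,0,0,0,0,0.3,0,0,0,0,0,0,0.2,0,0,0,0,0,0,0.1,0,0,0,0,0,0,0,0])

```text
time: 14.98
position: [0.5379, 0.0653, 0.0394]
tool_rot: [-0.014, 1.0, -0.0, 0.0]
ft_force: [-0.3, 0.8, -2.1]
grip_width: 0.0137
grip_force: 60.0
```

```bash
cat > d.py <<'E'
from h import *
def dish(cx,cy,z0):
    for n in('top','side'):
        k=cam(n); W=cloud(k); hsv=cv2.cvtColor(k['image'],cv2.COLOR_RGB2HSV)
        near=(np.hypot(W[...,0]-cx,W[...,1]-cy)<.09)&(abs(W[...,2]-z0)<.06)
        b=near&(abs(hsv[...,0].astype(int)-107)<10)&(hsv[...,1]>120)
        if b.sum()<100: print(n,'blue',b.sum()); continue
        P=W[b]; (x,y),r=cv2.minEnclosingCircle(P[:,:2].astype(np.float32)); rim=P[np.hypot(P[:,0]-x,P[:,1]-y)>.05]
        rim=rim[rim[:,2]>np.percentile(P[:,2],60)]
        A=np.c_[rim[:,:2]-[x,y],np.ones(len(rim))]; f=np.linalg.lstsq(A,rim[:,2],rcond=None)[0]
        ball=near&(hsv[...,1]<60)&(hsv[...,2]>90)&(np.hypot(W[...,0]-x,W[...,1]-y)<.035)
        print(n,'dish',np.round([x,y,r],4),'rim tilt dz/dx,dy,z',f.round(4),len(rim),'ball',ball.sum(),W[ball].mean(0).round(4) if ball.any() else '')
        m=(abs(hsv[...,0].astype(int)-11)<6)&(hsv[...,1]>190)&(np.hypot(W[...,0]-cx,W[...,1]-cy)<.16)&(abs(W[...,2]-z0-.02)<.05)
        q=W[m]
        if len(q)>10: u=np.linalg.svd(q-q.mean(0))[2][0]; print('  handle',len(q),q.mean(0).round(4),u.round(3))
E
python3 -c "
from d import *
print(robot.get_obs()['moment']);dish(.6205,.066,.03)"
```

```text
[ 0.06668302  0.04184518 -0.10454478]
top dish [0.6259 0.0694 0.0607] rim tilt dz/dx,dy,z [-0.0464  0.0229  0.0424] 60 ball 0 
side dish [0.6414 0.0761 0.0514] rim tilt dz/dx,dy,z [0. 0. 0.] 0 ball 1 [0.6754 0.0831 0.046 ]
  handle 19 [0.5207 0.0712 0.05  ] [-0.582  0.04  -0.812]
```

Lifted; the force reads about 2.1 N, as expected for the dish and ball. The camera view is mostly hidden by the arm. Continue the rise smoothly to lens height, then check the level.

send_rows(increments=[0,0,0,0,0,0.2,0,0,0,0,0,0,0.5,0,0,0,0,0,0,0.8,0,0,0,0,0,0,1.1,0,0,0,0,0,0,1.2,0,0,0,0,0,0,1.2,0,0,0,0,0,0,1.2,0,0,0,0,0,0,1.2,0,0,0,0,0,0,1.2,0,0,0,0,0,0,1.2,0,0,0,0,0,0,1.2,0,0,0,0,0,0,1.1,0,0,0,0,0,0,0.8,0,0,0,0,0,0,0.5,0,0,0,0,0,0,0.3,0,0,0,0,0,0,0,0])

```text
time: 16.42
position: [0.5379, 0.0653, 0.1768]
tool_rot: [-0.014, 1.0, -0.0, 0.001]
ft_force: [0.9, -0.3, -2.3]
grip_width: 0.0138
grip_force: 60.0
```

```bash
python3 -c "
from d import *
print(robot.get_obs()['moment'],robot.get_obs()['position']);dish(.6205,.066,.17)
k=cam('side');save('side5',k['image'][80:280,100:320],3)"
```

```text
[ 0.10453867 -0.02820614  0.00554091] [0.53785195 0.06526644 0.17679008]
top dish [0.63   0.0601 0.0554] rim tilt dz/dx,dy,z [-0.0602  0.029   0.1795] 28 ball 0 
side dish [0.6251 0.0711 0.0591] rim tilt dz/dx,dy,z [-0.0281 -0.0365  0.1792] 37 ball 5 [0.6156 0.0772 0.1758]
  handle 119 [0.5079 0.0676 0.1906] [-0.996 -0.027 -0.088]
```

View pics/side5.png

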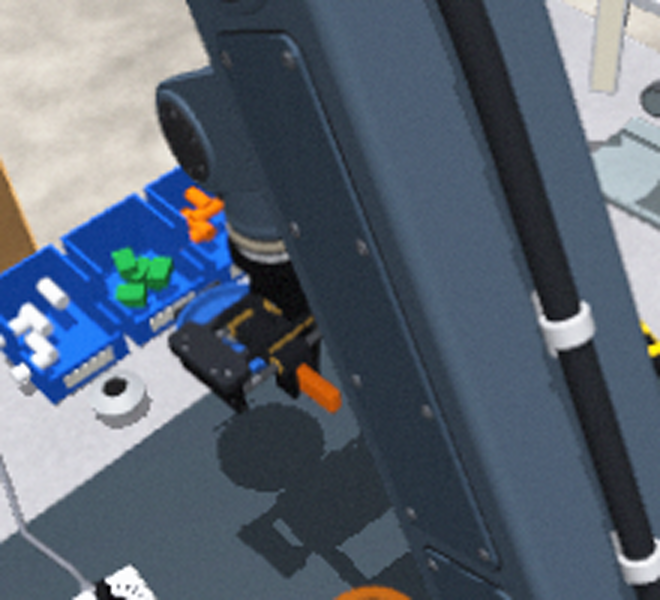

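The rim is at 0.179–0.180 m all round within noise, so the dish is level. Now the slow quarter turn with the shift toward the camera.

send_rows(increments=[0,0,-0.015,0,-0.2,0,0,0,0,-0.03,0,-0.4,0,0,0,0,-0.04,0,-0.6,0,0,0,0,-0.0487,0,-0.75,0,0,0,0,-0.0487,0,-0.75,0,0,0,0,-0.0487,0,-0.75,0,0,0,0,-0.0487,0,-0.75,0,0,0,0,-0.0487,0,-0.75,0,0,0,0,-0.0487,0,-0.75,0,0,0,0,-0.0487,0,-0.75,0,0,0,0,-0.0487,0,-0.75,0,0,0,0,-0.0487,0,-0.75,0,0,0,0,-0.0487,0,-0.75,0,0,0,0,-0.0487,0,-0.75,0,0,0,0,-0.0487,0,-0.75,0,0,0,0,-0.0487,0,-0.75,0,0,0,0,-0.0487,0,-0.75,0,0])

```text
time: 17.98
position: [0.5375, -0.0524, 0.1756]
tool_rot: [0.363, 0.932, -0.0, -0.0]
ft_force: [-0.0, -0.5, -2.7]
grip_width: 0.0136
grip_force: 60.0
```

send_rows(increments=[0,0,-0.0487,0,-0.75,0,0,0,0,-0.0487,0,-0.75,0,0,0,0,-0.0487,0,-0.75,0,0,0,0,-0.0487,0,-0.75,0,0,0,0,-0.0487,0,-0.75,0,0,0,0,-0.0487,0,-0.75,0,0,0,0,-0.0487,0,-0.75,0,0,0,0,-0.0487,0,-0.75,0,0,0,0,-0.0487,0,-0.75,0,0,0,0,-0.0487,0,-0.75,0,0,0,0,-0.0487,0,-0.75,0,0,0,0,-0.0487,0,-0.75,0,0,0,0,-0.0487,0,-0.75,0,0,0,0,-0.0487,0,-0.75,0,0,0,0,-0.04,0,-0.6,0,0,0,0,-0.03,0,-0.4,0,0,0,0,-0.015,0,-0.2,0,0,0,0,0,0,0,0,0,0,0,0,0,0,0,0,0])

```text
validation failed for argument at $.in...
```

```bash
python3 - <<'E'
from d import *
print(robot.get_obs()['q'],robot.get_obs()['position']);dish(.545,-.252,.17)
k=cam('top');s=cam('side'); W=cloud(k)
for n,c in(('top',k),('side',s)):
    W=cloud(c); m=(abs(W[...,0]-.56)<.05)&(W[...,1]<-.42)&(W[...,1]>-.60)&(W[...,2]>.15)&(W[...,2]<.205); P=W[m]
    if len(P)<50: continue
    P=P[P[:,2]>.18]; u=np.linalg.svd(P[:,:2]-P[:,:2].mean(0))[2][0]; print(n,len(P),P.mean(0),np.degrees(np.arctan2(u[1],u[0])),np.percentile(P[:,1],[98,100]))
a=cv2.resize(k['image'][90:240,290:450],(400,375),interpolation=cv2.INTER_CUBIC); b=cv2.resize(s['image'][60:210,230:390],(400,375),interpolation=cv2.INTER_CUBIC)
save('fin',np.hstack([a,b]))
E
```

```text
[-3.04262362e-01  4.88620612e-01  1.70157033e+00  1.29700421e-05
  9.52157099e-01 -1.13226051e+00] [ 0.53746272 -0.05242292  0.17562894]
top blue 0
side blue 0
top 461 [ 0.5624182  -0.5194366   0.18667754] 95.08979986126299 [-0.4653024  -0.46314072]
side 232 [ 0.55946081 -0.52225076  0.18765993] 94.34461074936378 [-0.4617754  -0.45753166]
```

View pics/fin.png

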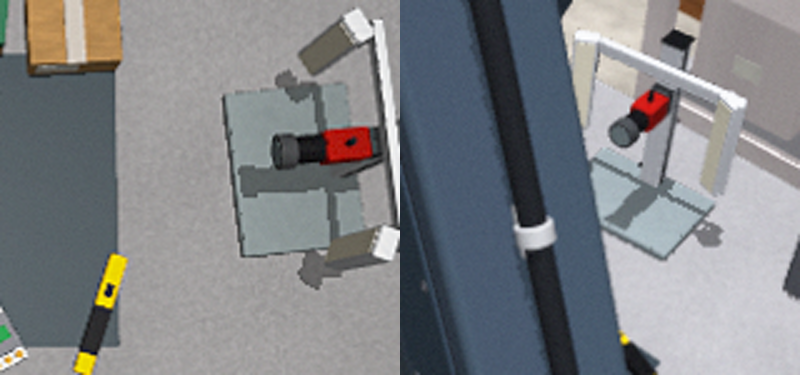

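The second call was refused (bad format), so the arm is standing halfway. The view shows the lens at left-crop (285,150), with nothing in the way of the dish. Refined look direction is yaw 94.5°, so the TCP target is (0.534, −0.171). Finish the turn.

send_rows(increments=[0,0,-0.015,-0.02,-0.2,0,0,0,0,-0.03,-0.02,-0.4,0,0,0,0,-0.04,-0.02,-0.6,0,0,0,0,-0.048,-0.02,-0.78,0.01,0,0,0,-0.048,-0.02,-0.78,0.01,0,0,0,-0.048,-0.02,-0.78,0.01,0,0,0,-0.048,-0.02,-0.78,0.01,0,0,0,-0.048,-0.02,-0.78,0.01,0,0,0,-0.048,-0.02,-0.78,0.01,0,0,0,-0.048,-0.02,-0.78,0.01,0,0,0,-0.048,-0.02,-0.78,0.01,0,0,0,-0.048,-0.02,-0.78,0.01,0,0,0,-0.048,-0.02,-0.78,0.01,0,0,0,-0.048,-0.02,-0.78,0,0,0,0,-0.048,-0.02,-0.78,0,0,0,0,-0.04,-0.02,-0.6,0,0,0,0,-0.03,-0.02,-0.4,0,0,0,0,-0.015,-0.02,-0.2,0,0,0,0,0,0,0,0,0,0,0,0,0,0,0,0])

```text
time: 19.85
position: [0.534, -0.1691, 0.177]
tool_rot: [0.676, 0.737, 0.0, -0.0]
ft_force: [0.2, 1.2, -2.5]
grip_width: 0.0137
grip_force: 60.0
```

```bash
python3 - <<'E'
from d import *
o=robot.get_obs();print(o['q'],o['position'],o['tool_rot'],o['grip_force']);dish(.545,-.252,.17)
k=cam('top');s=cam('side')
a=cv2.resize(k['image'][90:240,270:430],(400,375),interpolation=cv2.INTER_CUBIC); b=cv2.resize(s['image'][60:210,200:360],(400,375),interpolation=cv2.INTER_CUBIC)
save('fin2',np.hstack([a,b]))
E
```

```text
[-5.06271775e-01  5.10252827e-01  1.65089423e+00  2.59014610e-04
  9.80698332e-01 -5.92839100e-01] [ 0.53398256 -0.16908514  0.17701038] [ 6.75901008e-01  7.36992401e-01  7.50906825e-05 -1.48011421e-04] 59.99751666560769
top dish [ 0.5402 -0.2576  0.0557] rim tilt dz/dx,dy,z [-0.0088  0.033   0.1791] 44 ball 24 [ 0.5371 -0.2572  0.1836]
  handle 20 [ 0.5317 -0.1291  0.1937] [-0.002 -0.932  0.362]
side blue 0
```

View pics/fin2.png

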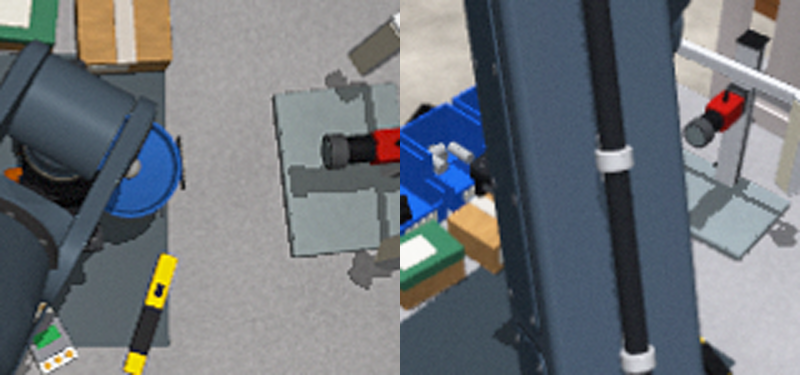

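The picture shows the dish label edge at left-crop (182,160) facing the lens at (325,150). The ball is mid-dish at (135,170) and the rim is level. Let it settle, then hand in.

send_rows(increments=[0,0,0,0,0,0,0,0,0,0,0,0,0,0,0,0,0,0,0,0,0,0,0,0,0,0,0,0,0,0,0,0,0,0,0,0,0,0,0,0,0,0,0,0,0,0,0,0,0,0,0,0,0,0,0,0,0,0,0,0,0,0,0,0,0,0,0,0,0,0,0,0,0,0,0,0,0,0,0,0,0,0,0,0])

```text
time: 21.05
position: [0.5341, -0.1693, 0.177]
tool_rot: [0.676, 0.737, -0.0, -0.0]
ft_force: [0.3, -0.4, -1.4]
grip_width: 0.0139
grip_force: 60.0
```

```bash
python3 -c "
from d import *
dish(.545,-.252,.17);print(robot.hand_in())"
```

```text
top dish [ 0.5382 -0.2593  0.055 ] rim tilt dz/dx,dy,z [0.0343 0.0502 0.1798] 35 ball 23 [ 0.5367 -0.2571  0.1846]
  handle 19 [ 0.5314 -0.1295  0.1948] [-0.143  0.863 -0.484]
side blue 0
the job is handed in; nothing more can be done
None
```

I handed the job in at about 21 s; no verdict came back. The timer is wound to its stop, and the dish is held up still and close to level by its handle, label facing the lens about 15 cm away. The ball looked to be in the middle, though at the end the arm hid part of the dish.

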